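Vent the water filter, find which way its cap unscrews, and hold the cap up

ROBOT

A 6-joint arm with a two-finger parallel gripper is mounted at the origin on a cart in front of the work surface, level with it; the furniture and walls round the work are solid. World frame = base frame: x ahead of the robot, y to its left, z up, the work surface at z = 0. Lengths are in m, angles in rad, forces in N, time in s.
With the tool pointing down it reaches from about 0.325 to 0.9 m from the base axis. Payload 6.1 kg.
Tool frame: the origin (TCP) lies at the centre of the arm's flange, where the gripper is bolted on; the fingertips stand ctrl.nose_length ahead of it and the grasp point (between the pads) lies 164 mm ahead of it (ctrl.nose_length is the distance from the TCP to the fingertips, in m); z points along the fingers, y is the direction in which the jaws open and shut (so a half turn about z gives the same grasp; the last joint's range is limited). The gripper opens to 87 mm and grips with 3 to 60 N. Pads are 19 mm wide; open, the fingers measure 117 mm over their backs; the gripper's body (75 mm by 190 mm) begins 51 mm behind the grasp point.
Start: joints at [-1.409, 0.22, 1.526, -0, 1.395, -0.126], TCP at [0.177, -0.599, 0.405] pointing down, gripper open.
Joint ranges: [-2.98, 2.98], [-0.91, 2.08], [0.09, 2.57], [-1.24, 4.39], [0.2, 2.65], [-2.68, 2.68]. Speed limits (rad/s): [2.57, 2.57, 3.01, 3.14, 3.14, 3.14].

INTERFACE

Orientations are given as a rotation vector (axis times angle).
In Python, from rig import ctrl gives the robot as it stands.
- The arm moves only by the shell command python3 -m pendant 'ROWS' [FORCE]. ROWS is a JSON object of lists of equal length, an entry for each row: "hand": the finger opening in cm, from 0 to 8.7; "linear": the shift along the tool's x, y, z in cm, a list of three; "yaw": the turn about the tool's z in degrees. A call has 1 to 10 rows; each row is the pose to reach, as a shift and turn from the pose commanded when the call began, along the tool's axes at that moment; what a row does not reach only later rows make up. A row lasts 1/8 s, in which the tool goes at most 62.5 mm and 10.7 degrees, less where a joint would pass 70% of its speed; a pose out of reach is approached as far as the arm can. A call with a gripper value outside its range is refused whole. The fingers move at their own pace and stop on an object; FORCE is the grip in N (left out, the last holds). Time passes only in rows, so rows that repeat a pose let the fingers close. It gives the time, the measured TCP pose, the force and the opening at its end, in the units of the state.
- ctrl.get_state(): the state, without advancing time (a new reading comes with each control period).
- ctrl.snapshot(name): name is "side" or "top"; returns the picture (400x640x3 uint8, red, green, blue); there is no depth.
- ctrl.camera_info(name): a dict with "intrinsics" (3x3 intrinsics, pixels), "dist_coeffs" ([k1, k2, p1, p2, k3] as OpenCV has them; the pictures are not rectified), "R" (3x3) and "t" (3): a world point X has camera coordinates R X + t. Camera axes: x right, y down, z forward; pixel columns grow to the right and rows downward; lengths in m; the calibration is good to about 2 mm. A picture is of the moment at which its call begins. camera_info takes no time and is no camera call.
- ctrl.sign_off(): hands the job in, once; it reports no verdict.
The state is a dict: "t": time; "joint_pos": joint angles; "qd": joint speeds; "tau": joint torques, N m; "tool_pos": TCP position; "ee_rot": TCP orientation; "ft_force": force on the tool from outside, world axes, zero at the start; "torque": the same for the moment, N m; "finger_gap": finger opening in m.
Only numpy, scipy, OpenCV 4.12 (cv2) and the standard library are available. Lean on these libraries where they do the work, as an engineer would, in place of code of your own. Each camera call takes 0.05 s, during which the arm holds its last target.

TASK

Open the water filter for a cartridge change: first turn the black vent knob clockwise until it clicks past its detent and leave it open, then unscrew the winged cap of the white canister. Nobody knows whether its thread is right- or left-handed, so try gently both ways and do not force it; then lift the cap straight off and finish still holding it in the gripper, upright and still, about 8 cm above the neck. Leave the salt shaker, spice jar and cork alone.

Things in the scene. Friction and masses are not known exactly. Their poses are not given: they have to be found in the camera images.
- filter: Counter-top water filter, fixed down. Grey base plate 110 x 226 x 18 mm; origin under its centre on the worktop, z up, y along the plate. At y = -65 mm a white canister, 86 mm across, top (seat of the cap) 80 mm above the worktop; at y = +65 mm a vent valve, 48 mm across, top at 45 mm, with the vent knob. A low pipe joins them. Yaw varies up to 0.45 rad.
- neck (a point): Centre of the canister's flat top, 80 mm above the worktop, where the cap's rim sits; turns with the filter. The neck, 45 mm wide over its lugs, rises 20 mm from here inside the cap. The thread is short and coarse, right-handed (loosens anticlockwise from above) or left-handed (loosens clockwise): it differs from run to run and cannot be seen.
- cap: Grey ribbed hollow screw cap, 60 mm across, 28 mm high, 0.06 to 0.13 kg; upright wing on top. Origin at the centre of its lower rim, z up. As found, its x lies along filter x within 0.06 rad. Turned the wrong way it stops hard within 0.2 rad; the right way it runs freely, lets go at 0.8 rad and lifts straight off from there to 1.9 rad (1.2 is best). Before that it lifts 2 mm only.
- cap_grip (a point): Grasp point in the middle of the cap's wing, 49 mm above the rim, 8 mm below the wing's top edge; axes as the cap's. The wing is 50 mm long (x) and 14 mm thick (y, the flat sides to grip); the cap's flat top is 21 mm below this point. Turning the cap freely takes under 0.2 N m; more means that it is against its stop.
- vent (a joint): Angle of the black vent knob, rad: 0 = shut (bar along filter x), grows clockwise seen from above. Over-centre spring: it is held shut and needs about 0.15 N m to start, less and less up to 0.6 rad, where it clicks over and swings on by itself to its end stop at 1.2 rad = open.
- vent_grip (a point): Grasp point on the axis of the vent knob, 68 mm above the worktop. The knob's bar is 46 mm long (x of this point, along filter x when shut; it turns with the knob) and 14 mm thick (y, the flat sides to grip); it stands from 51 to 79 mm above the worktop on a disc 42 mm across.
- salt: Salt shaker, 44 mm across, 90 mm high, standing; origin under its centre. Bystander.
- spice: Spice jar, 45 mm across, 106 mm high, standing; origin under its centre. Bystander.
- bung: Cork, 24 mm across, 40 mm high, standing; origin under its centre. Bystander.

How it is judged:
On the way, in this order (a step that is already met when the one before it is completed fails the run):
1. the vent knob has clicked past its detent (over 1.0 rad), with the cap still on (value of joint vent above 1 rad and z of cap in the frame of neck below 0.006 m), for 0.2 s.
2. the cap, still on the neck, has been turned more than 0.65 rad from its screwed-on direction (angle between the x axis of cap and the x axis of filter, either way round above 0.65 rad and z of cap in the frame of neck below 0.012 m), for 0.1 s.
At the end, for the whole second after the job is handed in: The cap is held in the fingers, its rim 50 to 150 mm above the seat, within 50 mm of the neck's axis sideways, tilted less than 0.3 rad, touching nothing of the filter and at rest (under 30 mm/s); the vent knob stands past its detent (over 1.0 rad) (z of cap in the frame of neck between 0.05 and 0.15 m and horizontal distance between cap and neck below 0.05 m and angle between cap's own z axis and vertical below 0.3 rad and contact force between the fingers and cap above 1 N and contact force between cap and filter below 0.2 N and linear speed of cap below 0.03 m/s and value of joint vent above 1 rad); the arm keeps its last pose, push and grip.
It fails at once if salt shaker, spice jar or cork moved more than 30 mm or tipped (distance of any of salt, spice, bung from where it was at the start of the episode above 0.03 m or angle between any of salt, spice, bung's own z axis and vertical above 0.5 rad).
It fails at once if cap forced: more than 150 N between the cap and the filter (contact force between cap and filter above 150 N).
It also fails if it takes over 54 s, if anything falls off the work surface, if the arm or the gripper's body presses on something with over 40 N, if the wrist force passes 120 N, or if a joint passes its speed limit or range.

## Working session

There is one attempt and no reset: what is moved stays moved. The work goes in short steps, Python scripts to look and compute and a shell command to move; the robot and the scene stay as the last step left them, time stands still between calls to the robot, and variables do not carry over. Pictures are saved under pics/ and viewed, and the job is handed in when it is done.

```bash
ls; mkdir -p pics
python3 - <<'E'
from rig import ctrl
import cv2, numpy as np
np.set_printoptions(precision=4,suppress=True)
for n in ("side","top"):
    im=ctrl.snapshot(n); cv2.imwrite(f"pics/{n}0.png",im[:,:,::-1])
    print(n,ctrl.camera_info(n))
print(ctrl.get_state(), ctrl.nose_length)
E
```

```text
pics
side {'intrinsics': array([[445.5408,   0.    , 328.6139],
       [  0.    , 445.5408, 200.1723],
       [  0.    ,   0.    ,   1.    ]]), 'dist_coeffs': array([0.0002, 0.    , 0.    , 0.    , 0.    ]), 'R': array([[ 0.9369, -0.3495, -0.0077],
       [-0.2139, -0.5557, -0.8034],
       [ 0.2765,  0.7543, -0.5954]]), 't': array([-0.5549,  0.2012,  0.7623])}
top {'intrinsics': array([[449.6544,   0.    , 324.5611],
       [  0.    , 449.6544, 204.8766],
       [  0.    ,   0.    ,   1.    ]]), 'dist_coeffs': array([-0.1091,  0.    ,  0.    ,  0.    ,  0.    ]), 'R': array([[-0.0095, -0.9996, -0.0263],
       [-0.9969,  0.0115, -0.0772],
       [ 0.0775,  0.0254, -0.9967]]), 't': array([0.039 , 0.6235, 1.1551])}
{'t': 0.1, 'joint_pos': array([-1.4091,  0.2212,  1.5275, -0.    ,  1.3947, -0.1261]), 'qd': array([ 0.0024, -0.0014,  0.0003, -0.0002, -0.0001, -0.0001]), 'tau': array([  0.0005, -49.5944, -38.852 ,   0.07  ,   0.0514,  -0.0001]), 'tool_pos': array([ 0.1774, -0.5991,  0.4037]), 'ee_rot': array([-3.1073, -0.4503,  0.0001]), 'ft_force': array([ 0.0172,  0.6222, -0.129 ]), 'torque': array([ 0.019 ,  0.029 , -0.0518]), 'finger_gap': 0.08675907451626366} 0.1822
```

View pics/side0.png

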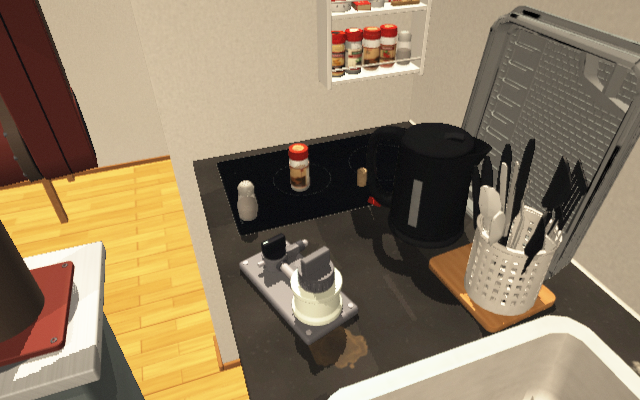

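View pics/top0.png

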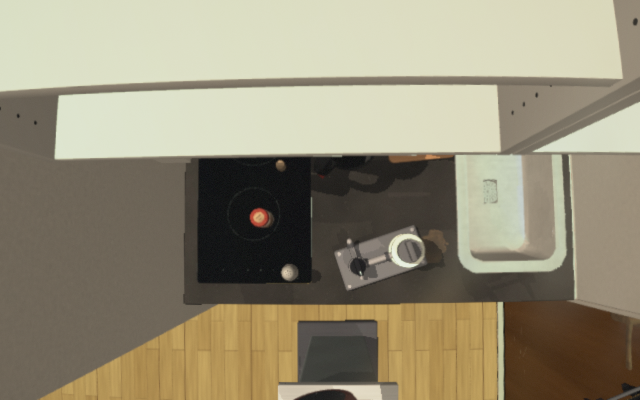

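```bash
cat > h.py <<'E'
from rig import ctrl
import cv2, numpy as np
np.set_printoptions(precision=4,suppress=True)
def ray(n,p):
    c=ctrl.camera_info(n)
    u=cv2.undistortPoints(np.array([[p]],float),c['intrinsics'],c['dist_coeffs'])[0,0]
    R=c['R'];t=c['t']; return -R.T@t, R.T@np.array([u[0],u[1],1])
def plane(n,p,z):
    o,d=ray(n,p); return o+d*(z-o[2])/d[2]
def proj(n,X):
    c=ctrl.camera_info(n)
    return cv2.projectPoints(np.array(X,float).reshape(-1,1,3),cv2.Rodrigues(c['R'])[0],c['t'],c['intrinsics'],c['dist_coeffs'])[0][:,0]
E
python3 - <<'E'
import cv2
a=cv2.imread('pics/top0.png')[210:310,320:450]; cv2.imwrite('pics/top0z.png',cv2.resize(a,None,fx=6,fy=6,interpolation=cv2.INTER_NEAREST)[:600])
a=cv2.imread('pics/side0.png')[220:345,230:365]; cv2.imwrite('pics/side0z.png',cv2.resize(a,None,fx=4.8,fy=4.8,interpolation=cv2.INTER_NEAREST))
E
```

```text
(no output)
```

View pics/top0z.png

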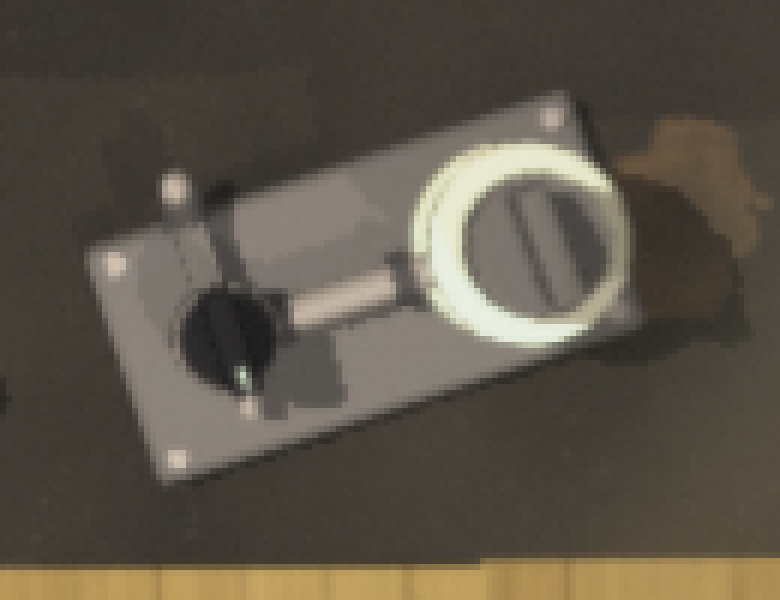

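View pics/side0z.png

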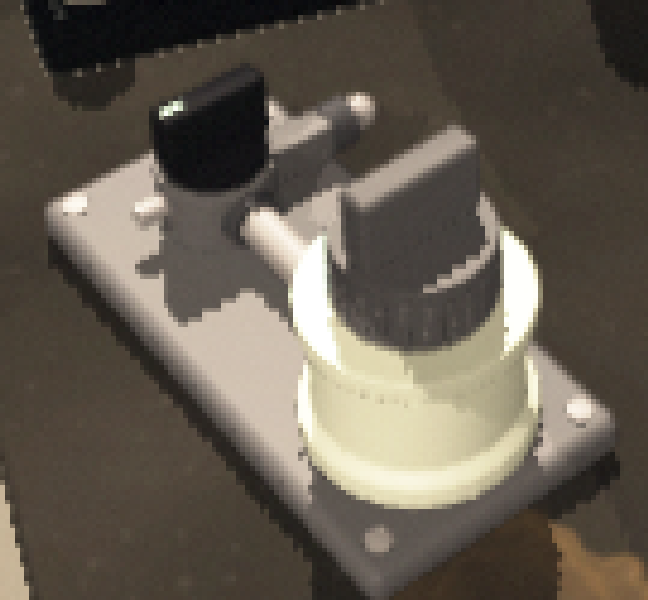

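Run:
```python
from h import *
T=lambda p:(320+p[0]/6-.4,210+p[1]/6-.4)
S=lambda p:(230+p[0]/4.8-.4,220+p[1]/4.8-.4)
C=[plane('top',T(p),.018)[:2] for p in [(568,92),(640,322),(165,482),(90,250)]]
C=np.array(C); print(C,[np.linalg.norm(C[i]-C[i-1]) for i in range(4)])
c=C.mean(0); 
yv=(C[3]+C[2]-C[0]-C[1]); yv/=np.linalg.norm(yv); xv=np.array([yv[1],-yv[0]])
print('c',c,'yaw from y',np.arctan2(-yv[0],yv[1]),'from x', np.arctan2(*( (C[0]+C[3]-C[1]-C[2])[::-1])))
print('neck',c-.065*yv,'vent',c+.065*yv)
print('canister top view',plane('top',T((522,245)),.08))
print('wing top',[plane('top',T(p),.137) for p in [(530,190),(568,308)]])
print('wing top edges mid', plane('top',T((548,248)),.137))
print('side corner',plane('side',S((375,595)),.009),plane('side',S((50,215)),.012))
# wing top in side: corners near (348,205)(left end), (470,135) right end
print('wing side',[plane('side',S(p),.137) for p in [(352,202),(465,135)]])
print('knob side',[plane('side',S(p),.079) for p in [(165,104),(253,72)]])
print('knob top',plane('top',T((229,340)),.065))
```

```text
[[ 0.5688 -0.2027]
 [ 0.4681 -0.2321]
 [ 0.4012 -0.0241]
 [ 0.5022  0.0075]] [np.float64(0.22042745451579668), np.float64(0.10491513357892349), np.float64(0.2185003091718139), np.float64(0.1057833349574664)]
c [ 0.4851 -0.1128] yaw from y 0.30887212198270364 from x 0.29350528483864774
neck [ 0.5048 -0.1748] vent [ 0.4653 -0.0509]
canister top view [ 0.5039 -0.1714  0.08  ]
wing top [array([ 0.5268, -0.1662,  0.137 ]), array([ 0.4804, -0.1802,  0.137 ])]
wing top edges mid [ 0.504  -0.1728  0.137 ]
side corner [ 0.4676 -0.2396  0.009 ] [ 0.4023 -0.0292  0.012 ]
wing side [array([ 0.4818, -0.1885,  0.137 ]), array([ 0.5256, -0.1722,  0.137 ])]
knob side [array([ 0.4484, -0.057 ,  0.079 ]), array([ 0.4839, -0.0512,  0.079 ])]
knob top [ 0.4653 -0.0504  0.065 ]
```

Run:
```python
from h import *
from scipy.spatial.transform import Rotation as Ro
s=ctrl.get_state(); R=Ro.from_rotvec(s['ee_rot']).as_matrix(); print(R)
p=s['tool_pos']; cw=lambda v:-np.arctan2(v[1],v[0])
a0=cw(R[:,1]); q6=s['joint_pos'][5]; q1=s['joint_pos'][0]
V=np.array([.4655,-.0515]); yaw=.30
for k in (0,np.pi,-np.pi):
    tgt=-(yaw+np.pi/2)+k   # cw angle of filter y
    d=tgt-a0; d6=d+(np.arctan2(V[1],V[0])-q1)
    print('dyaw deg',np.degrees(d),'q6 at grasp',q6+d6)
print('shift cm',100*R.T@(np.array([*V,.164+.073+.08])-p), 'xy only',100*R.T@(np.array([*V,p[2]])-p))
for z in (.4,.5,.6,.7): print(z,plane('top',(340,155),z),plane('top',(340,82),z))
```

```text
[[ 0.9589  0.2839 -0.0003]
 [ 0.2839 -0.9589  0.0018]
 [ 0.0002 -0.0018 -1.    ]]
dyaw deg -180.69795959360482 q6 at grasp -1.980979811767608
dyaw deg -0.6979595936048235 q6 at grasp 1.1606128418221853
dyaw deg -360.6979595936048 q6 at grasp -5.1225724653574005
shift cm [ 43.1698 -44.3093   8.7602] xy only [ 43.1717 -44.3248   0.0886]
0.4 [ 0.6845 -0.0058  0.4   ] [ 0.8209 -0.0077  0.4   ]
0.5 [ 0.6655 -0.0048  0.5   ] [ 0.7849 -0.0064  0.5   ]
0.6 [ 0.6465 -0.0038  0.6   ] [ 0.7489 -0.0052  0.6   ]
0.7 [ 0.6275 -0.0027  0.7   ] [ 0.7128 -0.0039  0.7   ]
```

```bash
python3 -m pendant '{"hand":[8.7,8.7,8.7,8.7,8.7,8.7,8.7,8.7,8.7,8.7],"linear":[[1.5,-1.5,0],[4,-4.1,0],[7.5,-7.7,0],[11,-11.3,0],[14.5,-14.9,0],[18,-18.5,0],[21.5,-22.1,0],[25,-25.7,0],[28.5,-29.3,0],[31,-31.8,0]],"yaw":[0,0,0,0,0,0,0,0,0,0]}' 10
python3 -m pendant '{"hand":[6,6,6,6,6,6,6,6],"linear":[[2.5,-2.6,0],[5,-5.1,0],[7.5,-7.7,0],[10,-10.2,0],[11.5,-11.8,0],[12.2,-12.5,1],[12.2,-12.5,2],[12.2,-12.5,2]],"yaw":[0,0,0,0,0,0,-0.7,-0.7]}'
python3 - <<'E'
from h import *
from scipy.spatial.transform import Rotation as Ro
s=ctrl.get_state(); R=Ro.from_rotvec(s['ee_rot']).as_matrix();p=s['tool_pos']
print(s['t'],p,s['joint_pos'],s['ft_force'],s['torque'],s['finger_gap'])
print(100*R.T@(np.array([.4655,-.0515,.164+.073])-p), R[:,1])
for n in ("side","top"):
    cv2.imwrite(f"pics/{n}1.png",ctrl.snapshot(n)[:,:,::-1])
E
```

```text
t: 1.35
tool_pos: [0.3848, -0.2044, 0.4045]
ee_rot: [-3.108, -0.452, -0.0]
ft_force: [0.3, 0.1, -0.0]
finger_gap: 0.0867
t: 2.35
tool_pos: [0.4651, -0.0524, 0.383]
ee_rot: [-3.105, -0.469, 0.005]
ft_force: [0.8, 1.0, 1.0]
finger_gap: 0.0601
2.35 [ 0.4651 -0.0524  0.383 ] [-0.2807 -0.1456  1.9445 -0.0004  1.3459  0.9906] [0.8472 0.9877 0.9866] [ 0.0232  0.0173 -0.033 ] 0.06006798423247979
[ 0.1018 -0.0519 14.599 ] [ 0.2951 -0.9555 -0.0015]
```

View pics/side1.png

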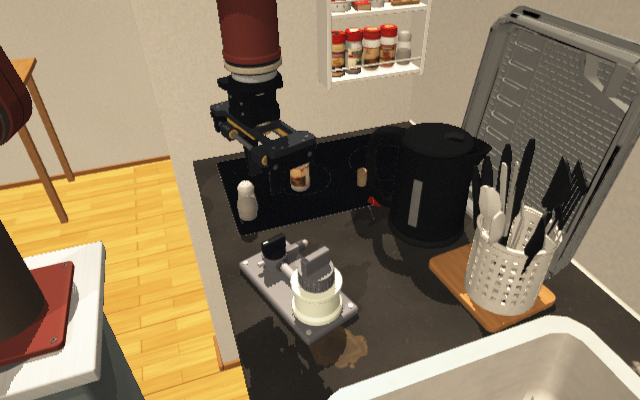

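View pics/top1.png

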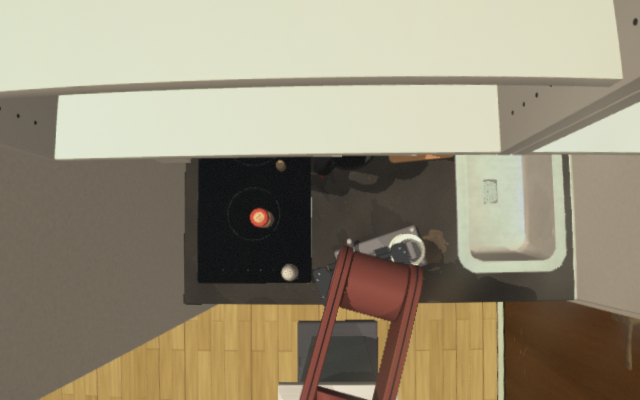

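```bash
python3 -m pendant '{"hand":[5,5,5,5,5,5,5,5,5,5],"linear":[[0.1,0,1],[0.1,0,3],[0.1,0,5],[0.1,0,7],[0.1,0,9],[0.1,0,11],[0.1,0,12.5],[0.1,0,13.5],[0.1,0,14.5],[0.1,0,14.5]],"yaw":[0,0,0,0,0,0,0,0,0,0]}'
python3 - <<'E'
from h import *
for n in ("side",):
    a=ctrl.snapshot(n)[:,:,::-1][200:350,200:390]; cv2.imwrite(f"pics/{n}2.png",cv2.resize(a,None,fx=4,fy=4))
E
```

```text
t: 3.7
tool_pos: [0.4666, -0.0515, 0.2391]
ee_rot: [-3.106, -0.469, 0.002]
ft_force: [0.4, 0.1, -0.2]
finger_gap: 0.0499
```

View pics/side2.png

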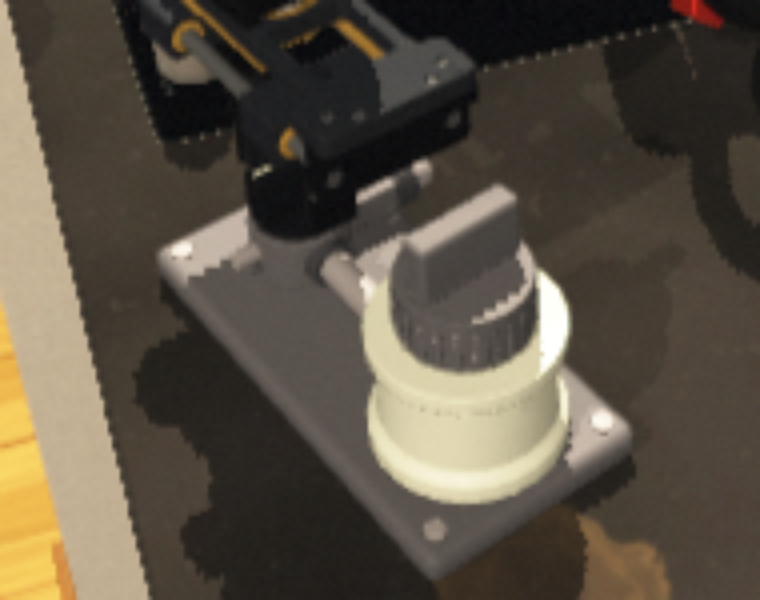

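The gripper is over the knob bar (zoom about (300,200)), with the fingers straddling it. I'll close now.

```bash
python3 -m pendant '{"hand":[0,0,0,0,0,0],"linear":[[0,0,0],[0,0,0.2],[0,0,0.2],[0,0,0.2],[0,0,0.2],[0,0,0.2]],"yaw":[0,0,0,0,0,0]}' 40
python3 -c "
from h import *
s=ctrl.get_state();print(s['torque'],s['ft_force'],s['finger_gap'],s['tool_pos'])"
```

```text
t: 4.5
tool_pos: [0.4671, -0.0525, 0.2379]
ee_rot: [3.103, 0.47, 0.001]
ft_force: [1.7, -5.8, -2.3]
finger_gap: 0.0136
[-0.9482 -0.192   0.1674] [ 1.6703 -5.7518 -2.3223] 0.013634924895728697 [ 0.4671 -0.0525  0.2379]
```

```bash
python3 -m pendant '{"hand":[0,0,0,0,0,0,0,0,0,0],"linear":[[0,0,0],[0,0,0],[0,0,0],[0,0,0],[0,0,0],[0,0,0],[0,0,0],[0,0,0],[0,0,0],[0,0,0]],"yaw":[4,10,17,24,31,38,45,52,59,66]}'
python3 -m pendant '{"hand":[0,0,0],"linear":[[0,0,0],[0,0,0],[0,0,0]],"yaw":[3,3,3]}'
python3 -c "
from h import *
s=ctrl.get_state();print(s['torque'],s['ft_force'],s['finger_gap'],s['tool_pos'],s['joint_pos'])"
```

```text
t: 5.75
tool_pos: [0.4668, -0.0538, 0.2379]
ee_rot: [2.854, -1.301, 0.004]
ft_force: [-3.1, -15.4, -1.8]
finger_gap: 0.0137
t: 6.12
tool_pos: [0.4668, -0.0538, 0.2379]
ee_rot: [2.822, -1.369, 0.004]
ft_force: [-2.4, -15.0, -2.3]
finger_gap: 0.0143
[-2.1015  0.1687  0.1493] [ -2.4433 -14.9865  -2.2631] 0.014281331149506749 [ 0.4668 -0.0538  0.2379] [-0.2809  0.0448  2.0601 -0.0064  1.0352  2.1966]
```

```bash
python3 -m pendant '{"hand":[5,5,5,5,5,5,5,5,5],"linear":[[0,0,0],[0,0,0],[0,0,0],[0,0,-1],[0,0,-3],[0,0,-6],[0,0,-9],[0,0,-11.5],[0,0,-12]],"yaw":[0,0,0,0,0,0,0,0,0]}'
python3 - <<'E'
from h import *
for n in ("side",):
    a=ctrl.snapshot(n)[:,:,::-1][200:350,200:390]; cv2.imwrite(f"pics/{n}3.png",cv2.resize(a,None,fx=4,fy=4))
s=ctrl.get_state();print(s['tool_pos'],s['ee_rot'],s['ft_force'],s['torque'])
E
```

```text
t: 7.25
tool_pos: [0.4675, -0.0516, 0.3603]
ee_rot: [-2.825, 1.372, -0.007]
ft_force: [-0.1, -0.3, -0.7]
finger_gap: 0.05
[ 0.4673 -0.0516  0.3596] [-2.8256  1.3718 -0.005 ] [-0.2917 -0.7146  0.282 ] [0.1139 0.0163 0.0734]
```

View pics/side3.png

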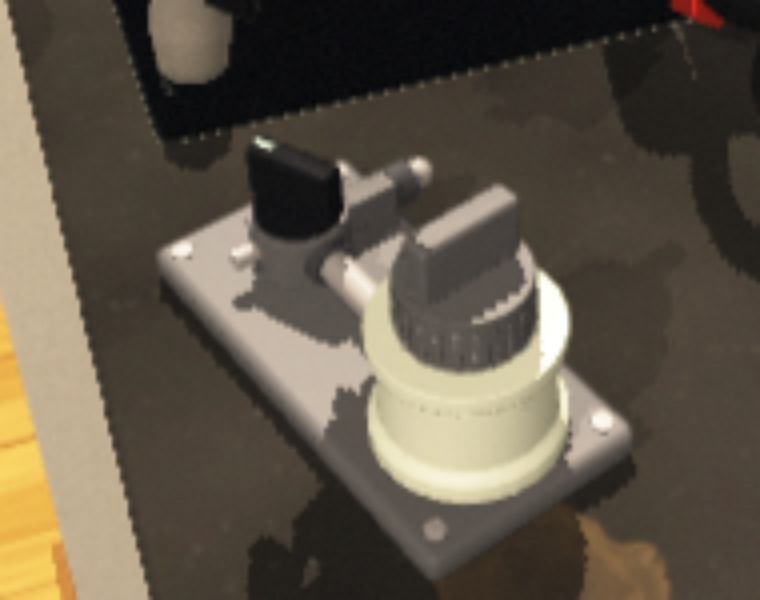

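The bar now runs from about (258,143) to (332,172) in the zoom, so it has swung a long way. I'll measure its angle and the wing.

Run:
```python
from h import *
from scipy.spatial.transform import Rotation as Ro
S=lambda p:(200+p[0]/4-.4,200+p[1]/4-.4)
a,b=[plane('side',S(p),.079) for p in [(258,143),(334,172)]]
print('knob',a,b,np.linalg.norm(b-a),'cw angle',.30-np.arctan2(b[1]-a[1],b[0]-a[0]))
W=[plane('side',S(p),.137) for p in [(406,238),(500,187),(518,199),(424,252)]]
print(W,'mid',np.mean(W,0)); 
for i,j in ((0,1),(3,2)): d=W[j]-W[i]; print(np.linalg.norm(d),np.arctan2(d[1],d[0]))
s=ctrl.get_state();R=Ro.from_rotvec(s['ee_rot']).as_matrix();p=s['tool_pos']
print('tool y ang',np.degrees(np.arctan2(R[1,1],R[0,1])),s['joint_pos'])
# target tool y: ~ same class as first grasp (-72.7deg)
print('shift',100*R.T@(np.array([.504,-.1735,.131+.164])-p))
```

```text
knob [ 0.4524 -0.0414  0.079 ] [ 0.4793 -0.0727  0.079 ] 0.04127689761638945 cw angle 1.1603272686487465
[array([ 0.4809, -0.1822,  0.137 ]), array([ 0.524 , -0.1681,  0.137 ]), array([ 0.5281, -0.1771,  0.137 ]), array([ 0.4849, -0.1918,  0.137 ])] mid [ 0.5045 -0.1798  0.137 ]
0.045326530797443074 0.3149138607470277
0.04564409020675011 0.3268844585673388
tool y ang -141.7913217959344 [-0.2779 -0.1211  1.9679  0.0001  1.2916  2.1968]
shift [11.8379  4.6684  6.4778]
```

```bash
python3 - <<'E'
from h import *
from scipy.spatial.transform import Rotation as Ro
s=ctrl.get_state();R=Ro.from_rotvec(s['ee_rot']).as_matrix();p=s['tool_pos']
print('shift',100*R.T@(np.array([.505,-.176,.131+.164])-p))
E
python3 -m pendant '{"hand":[5,5,5,5,5,5,5,5,5,5],"linear":[[1,0.4,0],[3,1.2,0],[5,2,0],[7,2.8,0],[9,3.6,0],[11,4.4,0],[12.07,4.8,0],[12.07,4.8,0],[12.07,4.8,0],[12.07,4.8,0]],"yaw":[-6,-14,-22,-30,-38,-46,-54,-62,-69.3,-69.3]}'
python3 - <<'E'
from h import *
from scipy.spatial.transform import Rotation as Ro
s=ctrl.get_state();R=Ro.from_rotvec(s['ee_rot']).as_matrix();p=s['tool_pos']
print('shift',100*R.T@(np.array([.505,-.176,.131+.164])-p),R[:,1],s['joint_pos'][5],s['ft_force'],s['torque'])
E
```

```text
shift [12.0962  4.7445  6.4783]
t: 8.55
tool_pos: [0.5034, -0.176, 0.3563]
ee_rot: [-3.104, -0.476, 0.003]
ft_force: [-0.2, 0.4, 0.4]
finger_gap: 0.0503
shift [0.1625 0.0632 6.1331] [ 0.2994 -0.9541 -0.0017] 0.782514006864422 [-0.2162  0.4352  0.4232] [-0.0184  0.0679 -0.0416]
```

```bash
python3 -m pendant '{"hand":[5,5,5,5,5,5,5],"linear":[[0.1,0,1],[0.1,0,2.5],[0.1,0,4],[0.1,0,5],[0.1,0,5.8],[0.1,0,6.1],[0.1,0,6.1]],"yaw":[0,0,0,0,0,0,0]}'
python3 - <<'E'
from h import *
for n in ("side",):
    a=ctrl.snapshot(n)[:,:,::-1][200:350,200:390]; cv2.imwrite(f"pics/{n}4.png",cv2.resize(a,None,fx=4,fy=4))
E
```

```text
t: 9.43
tool_pos: [0.5048, -0.1759, 0.2968]
ee_rot: [3.105, 0.478, 0.0]
ft_force: [-0.1, -0.9, -0.4]
finger_gap: 0.0498
```

View pics/side4.png

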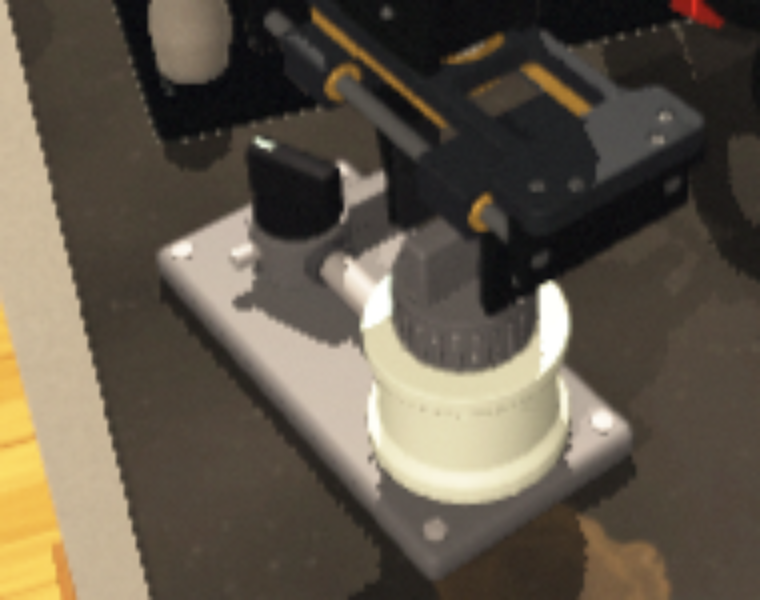

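The fingers straddle the wing at about (425,260) in the zoom and the knob is still open. I'll close gently, then use the lateral force to centre.

```bash
python3 -m pendant '{"hand":[0,0,0,0,0,0],"linear":[[0,0,0],[0,0,0],[0,0,0],[0,0,0],[0,0,0],[0,0,0]],"yaw":[0,0,0,0,0,0]}' 20
python3 -c "
from h import *
s=ctrl.get_state();print(s['torque'],s['ft_force'],s['finger_gap'],s['tool_pos'],s['ee_rot'])"
```

```text
t: 10.22
tool_pos: [0.5049, -0.1763, 0.297]
ee_rot: [3.104, 0.477, 0.001]
ft_force: [0.6, -4.5, -0.1]
finger_gap: 0.0138
[-0.7442 -0.0532  0.0071] [ 0.6172 -4.457  -0.0953] 0.013832128221081121 [ 0.5049 -0.1763  0.297 ] [3.1037 0.4773 0.0009]
```

```bash
python3 -m pendant '{"hand":[0,0,0,0,0,0],"linear":[[0,0.08,0],[0,0.08,0],[0,0.08,0],[0,0.08,0],[0,0.08,0],[0,0.08,0]],"yaw":[0,0,-1.5,-3,-4.5,-4.5]}'
python3 -c "
from h import *
s=ctrl.get_state();print(s['torque'],s['ft_force'],s['finger_gap'],s['tool_pos'],s['ee_rot'],s['joint_pos'][5])"
```

```text
t: 10.98
tool_pos: [0.505, -0.1767, 0.2969]
ee_rot: [3.084, 0.6, 0.0]
ft_force: [-0.3, -2.5, 2.6]
finger_gap: 0.0139
[-0.5202  0.0005  0.0263] [-0.2995 -2.5063  2.6402] 0.013939224417906848 [ 0.505  -0.1767  0.2969] [3.0835 0.5999 0.0003] 0.7025683459776383
```

```bash
python3 -m pendant '{"hand":[0,0,0,0],"linear":[[0,0.05,0],[0,0.05,0],[0,0.05,0],[0,0.05,0]],"yaw":[-1.5,-3,-4,-4]}'
python3 -c "
from h import *
s=ctrl.get_state();print(s['torque'],s['ft_force'],s['finger_gap'],s['tool_pos'],s['ee_rot'],s['joint_pos'][5])"
python3 -m pendant '{"hand":[0,0,0],"linear":[[0,0,0],[0,0,0],[0,0,0]],"yaw":[-1.5,-3,-3]}'
python3 -c "
from h import *
s=ctrl.get_state();print(s['torque'],s['ft_force'],s['finger_gap'],s['tool_pos'],s['ee_rot'],s['joint_pos'][5])"
```

```text
t: 11.48
tool_pos: [0.5052, -0.177, 0.2968]
ee_rot: [-3.061, -0.707, -0.0]
ft_force: [-0.2, -1.6, 3.4]
finger_gap: 0.0136
[-0.1391  0.0837 -0.036 ] [-0.1886 -1.6209  3.3749] 0.013566478491318411 [ 0.5052 -0.177   0.2968] [-3.0608 -0.7068 -0.0002] 0.6324122718386965
t: 11.85
tool_pos: [0.5052, -0.177, 0.2968]
ee_rot: [-3.041, -0.787, -0.0]
ft_force: [-0.6, -0.4, 4.7]
finger_gap: 0.0138
[-0.0313  0.0736  0.0122] [-0.5678 -0.3805  4.6539] 0.013775427239901245 [ 0.5052 -0.177   0.2968] [-3.0413 -0.7872 -0.0002] 0.5797612540148825
```

```bash
python3 -m pendant '{"hand":[0,0,0,0,0,0],"linear":[[0,0,0],[0,0,-0.02],[0,0,-0.04],[0,0,-0.05],[0,0,-0.05],[0,0,-0.05]],"yaw":[-2.5,-5,-7.5,-10,-12,-12]}'
python3 - <<'E'
from h import *
s=ctrl.get_state();print(s['torque'],s['ft_force'],s['finger_gap'],s['tool_pos'],s['ee_rot'],s['joint_pos'][5])
for n in ("side",):
    a=ctrl.snapshot(n)[:,:,::-1][200:350,200:390]; cv2.imwrite(f"pics/{n}5.png",cv2.resize(a,None,fx=4,fy=4))
E
```

```text
t: 12.6
tool_pos: [0.505, -0.177, 0.2968]
ee_rot: [-2.942, -1.1, 0.001]
ft_force: [1.0, -1.0, 1.1]
finger_gap: 0.0136
[-0.2389 -0.1611 -0.0221] [ 1.0101 -1.0355  1.1396] 0.01357055310544136 [ 0.505  -0.177   0.2968] [-2.9423 -1.0999  0.0007] 0.37086201632907634
```

View pics/side5.png

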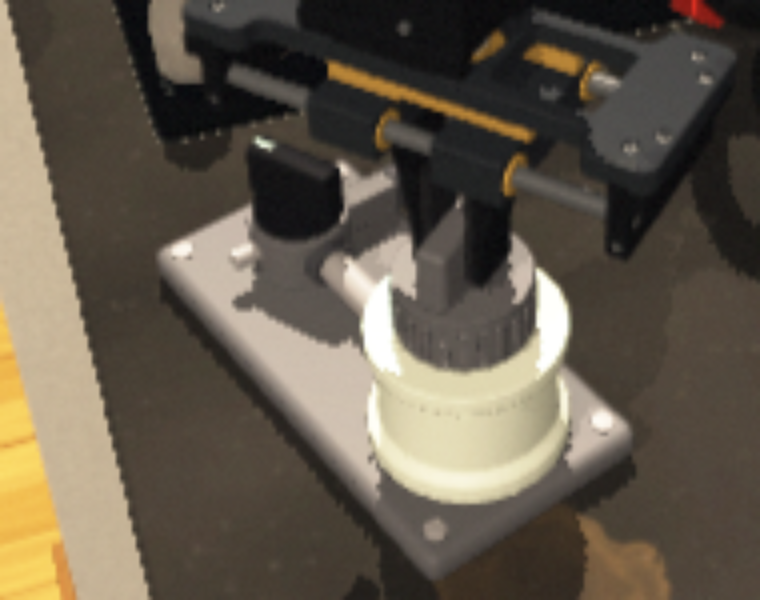

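The wing has turned with the jaws: its near end is now at about (435,270). It is past 0.4 rad with no torque, so the thread is right-handed. I'll carry on to about 1.2 rad.

```bash
python3 -m pendant '{"hand":[0,0,0,0,0,0,0,0,0,0],"linear":[[0,0,0],[0,0,0],[0,0,0],[0,0,0],[0,0,0],[0,0,0],[0,0,0],[0,0,0],[0,0,0],[0,0,0]],"yaw":[-3,-8,-13,-18,-23,-29,-35,-41,-45,-45]}'
python3 -m pendant '{"hand":[0,0,0],"linear":[[0,0,0],[0,0,0],[0,0,0]],"yaw":[0,0,0]}' 40
python3 - <<'E'
from h import *
s=ctrl.get_state();print(s['torque'],s['ft_force'],s['finger_gap'],s['tool_pos'],s['ee_rot'],s['joint_pos'][5])
E
```

```text
t: 13.9
tool_pos: [0.5051, -0.177, 0.2969]
ee_rot: [-2.299, -2.141, 0.0]
ft_force: [2.0, -2.0, -0.3]
finger_gap: 0.0139
t: 14.28
tool_pos: [0.505, -0.177, 0.2969]
ee_rot: [-2.298, -2.142, 0.0]
ft_force: [1.3, -2.7, -2.6]
finger_gap: 0.0138
[-0.3129 -0.3699 -0.0224] [ 1.3433 -2.7058 -2.5758] 0.013818474378521562 [ 0.505  -0.177   0.2969] [-2.298  -2.1416  0.0003] -0.4141017423918161
```

```bash
python3 -m pendant '{"hand":[0,0,0,0],"linear":[[0,0,-0.2],[0,0,-0.5],[0,0,-0.8],[0,0,-0.8]],"yaw":[0,0,0,0]}'
python3 -c "
from h import *
s=ctrl.get_state();print(s['torque'],s['ft_force'],s['finger_gap'],s['tool_pos'])"
```

```text
t: 14.78
tool_pos: [0.5051, -0.177, 0.3056]
ee_rot: [-2.298, -2.142, -0.0]
ft_force: [-0.0, 0.1, -2.1]
finger_gap: 0.0135
[ 0.0132 -0.1522  0.0895] [-0.0458  0.1066 -2.0706] 0.013482296441033876 [ 0.5051 -0.177   0.3056]
```

Lifting freely (under 3 N).

```bash
python3 -m pendant '{"hand":[0,0,0,0,0,0,0,0,0,0],"linear":[[0,0,-0.5],[0,0,-1.3],[0,0,-2.2],[0,0,-3.2],[0,0,-4.2],[0,0,-5.2],[0,0,-6.2],[0,0,-6.9],[0,0,-7.2],[0,0,-7.2]],"yaw":[0,0,0,0,0,0,0,0,0,0]}'
python3 -m pendant '{"hand":[0,0,0,0],"linear":[[0,0,0],[0,0,0],[0,0,0],[0,0,0]],"yaw":[0,0,0,0]}'
python3 - <<'E'
from h import *
im=ctrl.snapshot('side')[:,:,::-1]
cv2.imwrite("pics/side6.png",cv2.resize(im[130:330,190:430],None,fx=3,fy=3))
cv2.imwrite("pics/top6.png",ctrl.snapshot('top')[:,:,::-1])
s=ctrl.get_state();print(s['t'],s['torque'],s['ft_force'],s['finger_gap'],s['tool_pos'],s['ee_rot'],s['qd'])
E
```

```text
t: 16.02
tool_pos: [0.5051, -0.1771, 0.3773]
ee_rot: [2.298, 2.142, 0.0]
ft_force: [0.6, 1.2, -1.4]
finger_gap: 0.0138
t: 16.52
tool_pos: [0.5051, -0.1771, 0.3771]
ee_rot: [-2.298, -2.142, 0.0]
ft_force: [0.7, -0.4, -0.6]
finger_gap: 0.0138
16.625 [-0.055  -0.1194  0.0094] [ 0.2756  0.3059 -1.8473] 0.013632190657423077 [ 0.5051 -0.1771  0.3772] [-2.2977 -2.1422  0.    ] [ 0.001  -0.0004  0.0001 -0.0007  0.0003 -0.0014]
```

View pics/side6.png

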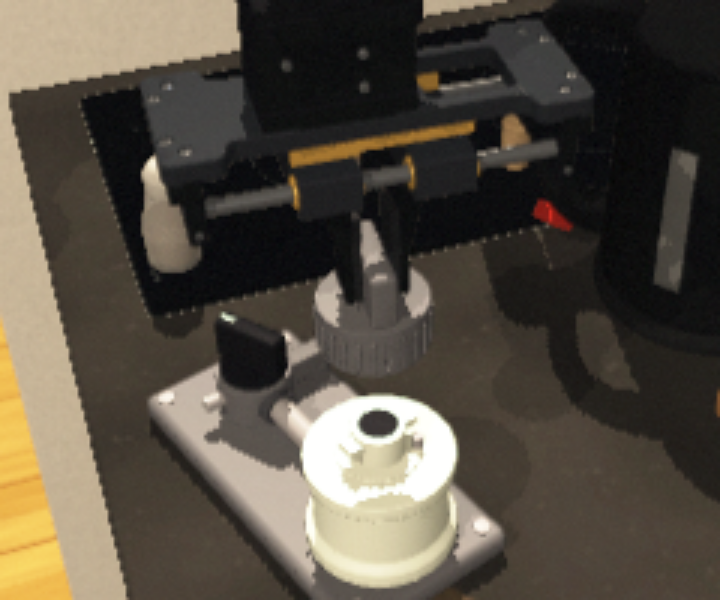

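View pics/top6.png

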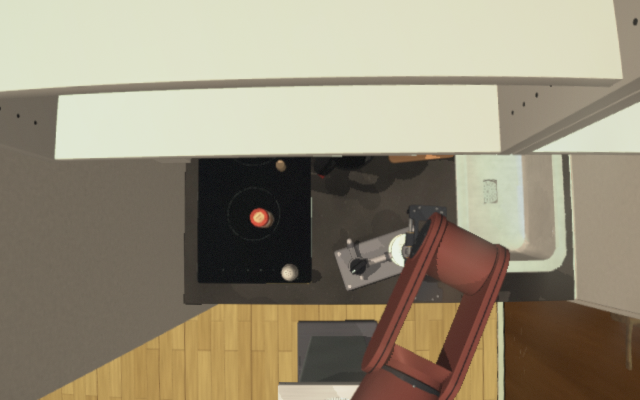

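The cap hangs upright in the jaws at about (373,330) in the zoom, clear of the bare neck at (380,425). The knob is still open at (252,350). The salt shaker and spice jar are still at (289,272) and (260,218) in the top view, and the cork is where it was.

```bash
python3 -c "
from rig import ctrl
print(ctrl.sign_off())"
```

```text
the job is handed in; nothing more can be done
None
```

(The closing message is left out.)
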